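# Let the clay head down on the rack lift

## Robot

A 6-joint arm with a two-finger parallel gripper is mounted at the origin on the work surface. World frame = base frame: x ahead of the robot, y to its left, z up, the work surface at z = 0. Lengths are in m, angles in rad, forces in N, time in s.
With the tool pointing down it reaches from about 0.3 to 0.75 m from the base axis. Payload 8.5 kg.
Tool frame: the origin (TCP) lies at the very end of the fingers, on their centre line; the grasp point (between the pads) lies 19 mm behind it; z points along the fingers, y is the line along which they close (so a half turn about z gives the same grasp; the last joint's range is limited). The gripper opens to 88 mm and grips with 3 to 60 N. Pads are 18 mm wide; open, the fingers measure 123 mm over their backs; the gripper's body (75 mm by 187 mm) begins 45 mm behind the grasp point.
Start: joints at [-1.472, 0.381, 1.297, -0, 1.464, -0.215], TCP at [0.17, -0.523, 0.239] pointing down, gripper open.
Joint ranges: [-3.11, 3.11], [-0.89, 2.33], [0.22, 2.48], [-1.42, 4.56], [0.17, 2.85], [-2.88, 2.88]. Speed limits (rad/s): [2.39, 2.39, 3.14, 3.14, 3.14, 3.14].

## Interface

Orientations are given as a 3x3 rotation matrix whose columns are the frame's x, y, z axes.
In Python, from cell import state, get_image, calibration, hand_in gives the robot as it stands. The module is installed in compiled form; this text tells all that it offers.
- The arm moves only by the tool play_rows, never from a script. Its argument "commands" is a list of rows, each an object with "claw": the closure, from 0 (fully open) to 1 (shut); "xyz": the shift along the world's x, y, z in mm, a list of three; "spin": the turn about the world's z in rad. A call has 1 to 12 rows; each row shifts and turns the commanded pose from where the row before left it; what a row does not reach is not made up. A row lasts 1/12 s, in which the tool goes at most 41.7 mm and 7.16 degrees, less where a joint would pass 70% of its speed; a pose out of reach is approached as far as the arm can. A call is refused whole if a number of a shift passes 41.7 or a number of a turn 0.125, either way. A call with a gripper value outside its range is refused whole. The fingers move at their own pace and stop on an object; "newtons" is the grip in N (left out, the last holds). Time passes only in rows, so rows that do not move let the fingers close. It gives the time, the measured TCP pose, the force, the opening and the grip force at its end, in the units of the state.
- state(): the state, without advancing time (a new reading comes with each control period).
- get_image(name): name is "scene" or "top" or "wrist"; returns the picture (384x512x3 uint8, blue, green, red); there is no depth.
- calibration(name): a dict with "mtx" (3x3 intrinsics, pixels), "xyz" and "attitude" of the camera in the world; the wrist camera has in their place "hand_eye" (4x4, takes a point from camera to tool coordinates, whose origin is the TCP and whose axes are the flange's). Camera axes: x right, y down, z forward; pixel columns grow to the right and rows downward; lengths in m; the calibration is good to about 2 mm. The wrist camera is an equidistant fisheye: a pixel r from the principal point sees the ray r / f radians off the axis. A picture is of the moment at which its call begins: read the wrist's pose just before it. calibration takes no time and is no camera call.
- hand_in(): hands the job in; it is judged then, once.
The state is a dict: "t": time; "joint_pos": joint angles; "dq": joint speeds; "effort": joint torques, N m; "tcp_pos": TCP position; "tcp_rot": TCP orientation; "force": force on the tool from outside, world axes, zero at the start; "wrist_torque": the same for the moment, N m; "grip_width": opening from 0.0 (shut) to 1.0 (fully open); "grip_force": force on a finger pad.
Only numpy, scipy, OpenCV 4.12 (cv2) and the standard library are available. Lean on these libraries where they do the work, as an engineer would, in place of code of your own. Each camera call takes 0.05 s, during which the arm holds its last target. There are 200 camera calls.

## Task

Let the wet clay head down on the bench lift so that it can be slid across: lift the ratchet pawl by pressing down its thumb screw, keep it clear while the platform sinks on its governor, and let the pawl drop back at the notch that brings the board level with the turntable to within about 4 mm, then take your hand away and leave the load hanging on the pawl. There is no winding it back up. Feel your way on the pawl, at no time pushing harder than 15 N, do not touch the head or its platform or push the load down, and leave the other things on the bench alone.

Things in the scene. Friction and masses are not known exactly. Their poses are not given: they have to be found in the camera images.
- lift: Bench rack lift, bolted down, grey-green iron. Origin: on the bench under the mast's middle, z up. Base plate 200 x 210, mast 44 square, 286 high. Toothed ratchet wheel (84 diameter, 18 teeth, shaft along x at z=100) on the +x side of the mast at x=61..73; platform out to -y; pawl lever out to +y, pivot at y=58, z=150. The winding crank is taken off. Round governor can on the -x side of the mast.
- platform: Carriage of the lift: 160 x 160 plywood board, 16 thick, with the clay head (150 high) built on it, geared to the ratchet drum by a rack. Origin: middle of the board's top, 125 mm to the lift's -y. It only goes up and down. One ratchet tooth is 6.0 mm of height; it starts resting on the pawl (a notch), top 195 above the bench. With the pawl clear it sinks by itself at 3.5 to 6 mm/s, 72 mm at most.
- board_top (a point): The middle of the platform board's top face (same point as the platform's origin), z up. Its height is compared with the turntable's.
- turntable_top (a point): The middle of the top face of the turntable (wooden disc, 200 diameter, steel rim) of the modelling stand beside the platform, to the lift's -y. The stand is screwed to a different height each time, 137 to 175 above the bench, and does not move.
- thumb_screw_mid (a point): Fixed point of the lift at x=68, y=118, z=182 in its frame: where the middle of the top of the thumb screw's flat head (27 diameter, steel, at the +y end of the pawl lever) lies when the screw is half way out. It is screwed up to 9 mm higher or lower, not measured: feel for it. Free above; 75 clear of the mast, so a closed gripper pointing down fits.
- pawl_pivot (a point): Pawl's pivot pin, fixed on the lift. The lever runs from here 62 mm to +y to the thumb screw, its nose 57 mm to -y into the wheel's top. Pressing the screw head down about 7 mm (needs 4 to 8 N) lifts the nose clear and the load sinks; at 8.4 mm the lever meets a hard stop. Let go, the spring drops the nose and it catches the next tooth.
- crank: Steel winding crank, 140 long with an 85 long wooden grip, lying on the bench near the lift. Origin under its middle. Bystander.
- brush: Paint brush lying on the bench. Bystander.
- spatula: Wooden modelling tool, 200 long, lying on the bench. Bystander.
- mallet: Carver's round wooden mallet standing on its head, 80 diameter, 240 high. Origin under its middle. Bystander.
- jar: Glass jar with a black lid, 68 diameter, 85 high. Bystander.
- tool_pot: Yellow pot, 88 diameter, 100 high, full of brushes and tools to 190 high. Bystander.
- stone_chip: Lump of grey stone, 80 x 60 x 40, near the lift. Bystander.

How it is judged:
On the way:
1. with the pawl lifted, the platform sinks by more than a notch (distance of platform from where it was at the start of the episode above 0.008 m), for 0.1 s.
At the end, for the whole second after the job is handed in: The board's top is within 4.5 mm of the turntable's top in height and stands still (below 1.5 mm/s), hanging on the pawl with the robot touching nothing (z of board_top in the frame of turntable_top between -0.0045 and 0.0045 m and linear speed of platform below 0.0015 m/s).
It fails at once if the lift or its pawl is pushed with more than 15 N (contact force between any of the fingers, the arm and lift above 15 N).
It fails at once if the clay head or its platform is touched (contact force between any of the fingers, the arm and platform above 0.5 N).
It fails at once if another thing on the bench is shifted by more than 25 mm (distance of any of crank, brush, spatula, mallet, jar, tool_pot, stone_chip from where it was at the start of the episode above 0.025 m).
It fails at once if a standing thing is tipped over (angle between any of mallet, jar, tool_pot's own z axis and vertical above 0.4 rad).
It also fails if it takes over 72 s, if anything falls off the work surface, if the arm or the gripper's body presses on something with over 40 N, if the wrist force passes 120 N, or if a joint passes its speed limit or range.

## Working session

There is one attempt and no reset: what is moved stays moved. The work goes in short steps, Python scripts to look and compute and a tool call to move; the robot and the scene stay as the last step left them, time stands still between calls to the robot, and variables do not carry over. Pictures are saved under pics/ and viewed, at most 10 in all, crops included, and the job is handed in when it is done.

Besides the shell and the picture viewer there is one more tool, called after ">>>" as name(argument=value, ...), one argument or row to a line, values as JSON. play_rows: Moves the arm, as the interface text tells. Its arguments: {"type":"object","properties":{"commands":{"type":"array","items":{"type":"object","properties":{"claw":{"type":"number"},"xyz":{"type":"array","items":{"type":"number"}},"spin":{"type":"number"}}}},"newtons":{"type":"number"}},"required":["commands"]}

```bash
mkdir -p pics; python3 - <<'E'
from cell import *
import cv2
s=state();print(s['t'],s['tcp_pos'],s['tcp_rot'],s['force'])
for n in('scene','top'):
    cv2.imwrite(f'pics/{n}0.png',get_image(n));c=calibration(n);print(n,c)
cv2.imwrite('pics/wrist0.png',get_image('wrist'));print(calibration('wrist'))
E
```

```text
0.0 [ 0.16973558 -0.52284051  0.2381416 ] [[ 9.51171064e-01  3.08664198e-01 -1.38888561e-04]
 [ 3.08664054e-01 -9.51169945e-01  1.49583385e-03]
 [ 3.29603732e-04 -1.46566378e-03 -9.99998872e-01]] [-0.3779269   0.3866706   0.30717063]
scene {'mtx': array([[401.069146  ,   0.        , 259.45581191],
       [  0.        , 401.069146  , 194.20632726],
       [  0.        ,   0.        ,   1.        ]]), 'xyz': array([0.79562074, 0.50267716, 1.03080236]), 'attitude': array([[-0.86588341,  0.42811933, -0.25876585],
       [ 0.50021262,  0.74695274, -0.43800563],
       [ 0.00576719, -0.50869975, -0.86092468]])}
top {'mtx': array([[394.34041666,   0.        , 252.31261185],
       [  0.        , 394.34041666, 186.58849768],
       [  0.        ,   0.        ,   1.        ]]), 'xyz': array([0.33572043, 0.0480473 , 1.26727706]), 'attitude': array([[-0.01922557, -0.9853979 ,  0.16917845],
       [-0.99969469,  0.01631923, -0.01855298],
       [ 0.01552121, -0.16948349, -0.9854108 ]])}
{'mtx': array([[297.31863964,   0.        , 255.49591421],
       [  0.        , 297.31863964, 192.17969287],
       [  0.        ,   0.        ,   1.        ]]), 'hand_eye': array([[-1.79840218e-04, -9.66846510e-01, -2.55358168e-01,
         6.45721452e-02],
       [ 9.99999929e-01, -2.58483410e-04,  2.74412907e-04,
        -6.81728528e-04],
       [-3.31321011e-04, -2.55358101e-01,  9.66846488e-01,
        -1.45562589e-01],
       [ 0.00000000e+00,  0.00000000e+00,  0.00000000e+00,
         1.00000000e+00]])}
```

View pics/scene0.png

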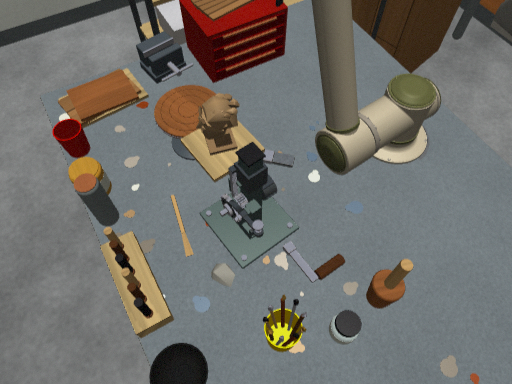

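View pics/top0.png

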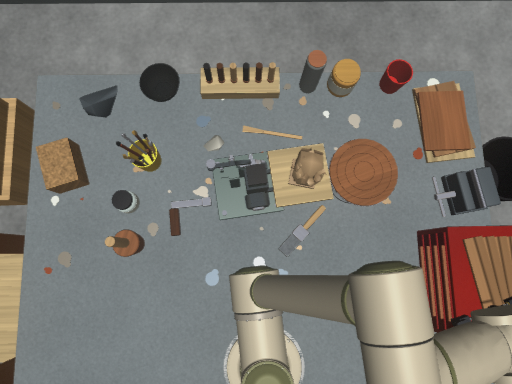

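The scene view shows the lift at about (250,215), the platform at (222,148) and the turntable at (188,110). In the top view they are at (250,188), (300,175) and (363,172). Next I'll enlarge crops of both.

```bash
python3 - <<'E'
import cv2
a=cv2.imread('pics/top0.png')[125:230,200:405];cv2.imwrite('pics/topc.png',cv2.resize(a,(800,410),interpolation=cv2.INTER_CUBIC))
a=cv2.imread('pics/scene0.png')[75:275,145:305];cv2.imwrite('pics/scenec.png',cv2.resize(a,(480,600),interpolation=cv2.INTER_CUBIC))
E
```

```text
(no output)
```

View pics/topc.png

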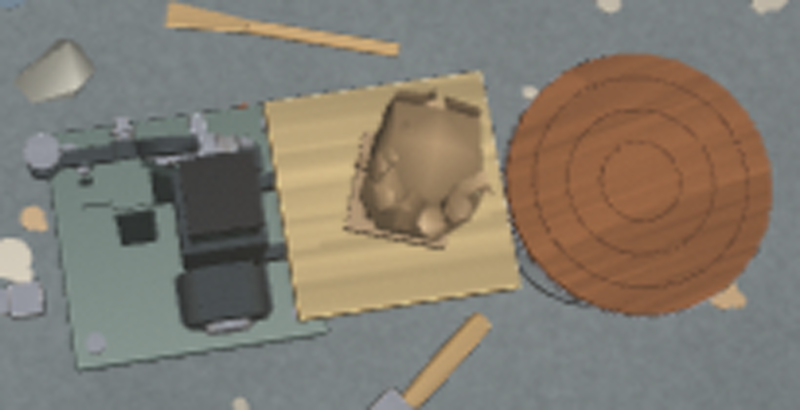

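View pics/scenec.png

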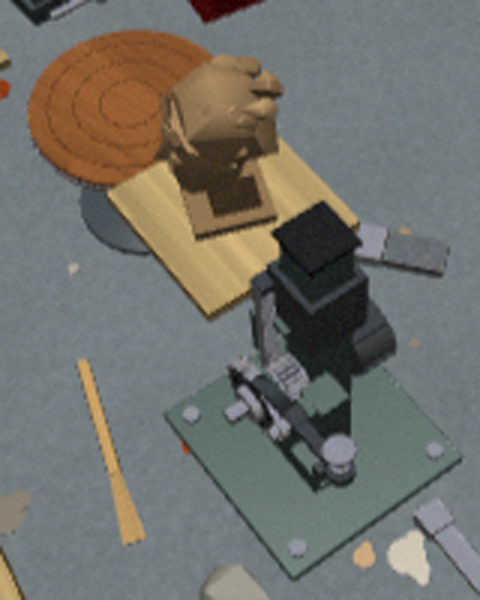

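The top crop shows the board corners at (265,101), (482,72), (520,289) and (300,320), the disc centred at (641,183), and the screw head at (42,152). In the scene crop the board corners are at (108,190), (211,318) and (358,224), the ring centre is at (131,104), and the screw head is at (338,448). Next step is to triangulate these and fit the disc contour in both views.

```bash
cat > h.py <<'E'
import numpy as np, cv2
from scipy.optimize import least_squares
from cell import *
def ray(n,uv):
    c=calibration(n);uv=np.atleast_2d(uv).astype(float)
    d=np.c_[uv,np.ones(len(uv))]@np.linalg.inv(c['mtx']).T@c['attitude'].T
    return c['xyz'],d/np.linalg.norm(d,axis=1)[:,None]
def wray(uv,s):
    c=calibration('wrist');K=c['mtx'];uv=np.atleast_2d(uv).astype(float)
    p=(uv-K[:2,2])/K[0,0];r=np.linalg.norm(p,axis=1)+1e-12
    d=np.c_[p/r[:,None]*np.sin(r)[:,None],np.cos(r)]
    H=c['hand_eye'];R=np.array(s['tcp_rot']);o=R@H[:3,3]+s['tcp_pos']
    return o,d@(R@H[:3,:3]).T
def tri(rs):
    A=np.zeros((3,3));b=np.zeros(3)
    for o,d in rs:
        M=np.eye(3)-np.outer(d,d);A+=M;b+=M@o
    X=np.linalg.solve(A,b)
    return X,[np.linalg.norm(np.cross(X-o,d))*1e3 for o,d in rs]
def onz(o,d,z): return o+d*((z-o[2])/d[:,2])[:,None]
E
python3 - <<'E'
from h import *
T=lambda u,v:((u+.5)/800*205+200-.5,(v+.5)/410*105+125-.5)
S=lambda u,v:((u+.5)/3+145-.5,(v+.5)/3+75-.5)
P={'+x+y':((265,101),(211,318)),'+x-y':((482,72),(108,190)),'-x+y':((300,320),(358,224)),'tt':((641,181),(131,104)),'screw':((42,150),(338,446))}
for k,(a,b) in P.items():
    o1,d1=ray('top',T(*a));o2,d2=ray('scene',S(*b))
    X,e=tri([(o1,d1[0]),(o2,d2[0])]);print(k,X.round(4),np.round(e,1))
# disc by colour
for n,box in(('top',(325,135,402,212)),('scene',(150,80,225,142))):
    im=cv2.imread(f'pics/{n}0.png');hsv=cv2.cvtColor(im,cv2.COLOR_BGR2HSV)
    u,v=map(int,T(660,230) if n=='top' else S(80,120));print(n,hsv[v-2:v+3,u].tolist())
    u,v=map(int,T(300,200) if n=='top' else S(200,290));print('board',hsv[v,u].tolist())
E
```

```text
+x+y [ 0.621  -0.0154  0.1905] [2.5 2.5]
+x-y [ 0.6396 -0.1732  0.1978] [0.8 0.8]
-x+y [ 0.464  -0.0379  0.1884] [0. 0.]
tt [ 0.5675 -0.2977  0.15  ] [0.9 0.9]
screw [0.5881 0.1432 0.1955] [0. 0.]
top [[12, 137, 138], [12, 138, 139], [11, 135, 134], [12, 136, 131], [12, 138, 137]]
board [20, 90, 190]
scene [[13, 172, 150], [13, 171, 146], [12, 169, 142], [13, 173, 133], [12, 169, 110]]
board [20, 107, 172]
```

View pics/wrist0.png

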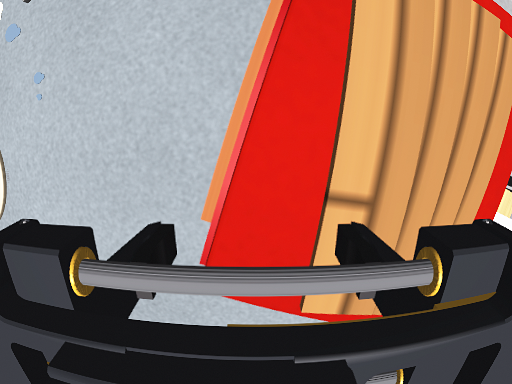

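Heights come out at about 0.19 for the board and 0.15 for the turntable, and both are plausible. The wrist view currently shows only the red chest. I'll raise the arm and go to a viewpoint over the turntable side.

>>> play_rows(
  commands=[
    {"claw":1,"xyz":[0,0,36]},
    {"claw":1,"xyz":[0,0,36]},
    {"claw":1,"xyz":[0,0,36]},
    {"claw":1,"xyz":[0,0,36]},
    {"claw":1,"xyz":[0,0,36]},
    {"claw":1,"xyz":[0,0,36]},
  ],
  newtons=20,
)

```text
$.commands[0]: bad value
```

>>> play_rows(
  commands=[
    {"claw":1,"xyz":[25,14,0]},
    {"claw":1,"xyz":[25,14,0]},
    {"claw":1,"xyz":[25,14,0]},
    {"claw":1,"xyz":[25,14,0]},
    {"claw":1,"xyz":[25,14,0]},
    {"claw":1,"xyz":[25,14,0]},
    {"claw":1,"xyz":[25,14,0]},
    {"claw":1,"xyz":[25,14,0]},
    {"claw":1,"xyz":[25,14,0]},
    {"claw":1,"xyz":[25,14,0]},
    {"claw":1,"xyz":[0,0,0]},
    {"claw":1,"xyz":[0,0,0]},
  ],
)

```text
$.commands[0]: bad value
```

```bash
python3 - <<'E'
from h import *
import pickle
s=state();im=get_image('wrist');pickle.dump((s,im),open('w1.pkl','wb'));cv2.imwrite('pics/w1.png',im);print(s['t'],s['tcp_pos'],s['force'])
E
```

```text
0.15 [ 0.16972965 -0.52294549  0.23827339] [-0.09978035  0.0018163  -0.63157764]
```

>>> play_rows(
  commands=[
    {"claw":1,"xyz":[5,30,0]},
    {"claw":1,"xyz":[5,30,0]},
    {"claw":1,"xyz":[5,30,0]},
    {"claw":1,"xyz":[5,30,0]},
    {"claw":1,"xyz":[5,30,0]},
    {"claw":1,"xyz":[5,30,0]},
    {"claw":1,"xyz":[5,30,0]},
    {"claw":1,"xyz":[5,30,0]},
    {"claw":1,"xyz":[5,30,0]},
    {"claw":1,"xyz":[5,30,0]},
    {"claw":1,"xyz":[0,0,0]},
    {"claw":1,"xyz":[0,0,0]},
  ],
)

```text
$.commands[0]: bad value
```

```bash
python3 - <<'E'
from h import *
import pickle
s=state();im=get_image('wrist');pickle.dump((s,im),open('w2.pkl','wb'));cv2.imwrite('pics/w2.png',im);print(s['t'],s['tcp_pos'],s['force'])
a=cv2.imread('pics/w1.png');cv2.imwrite('pics/w12.png',cv2.resize(np.hstack([a,im]),(800,300),interpolation=cv2.INTER_AREA))
E
```

```text
0.2 [ 0.16974021 -0.52298978  0.23839936] [0.82993723 0.64805337 0.38977738]
```

View pics/w12.png

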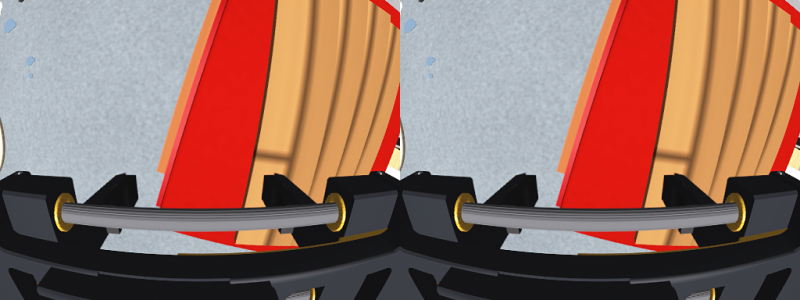

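The moves were refused, so the arm hasn't moved and the picture shows the same red chest. The rows probably need all three fields.

>>> play_rows(
  commands=[
    {"claw":1,"xyz":[0,0,36],"spin":0},
    {"claw":1,"xyz":[0,0,36],"spin":0},
    {"claw":1,"xyz":[0,0,36],"spin":0},
    {"claw":1,"xyz":[0,0,36],"spin":0},
    {"claw":1,"xyz":[0,0,36],"spin":0},
    {"claw":1,"xyz":[0,0,36],"spin":0},
  ],
  newtons=20,
)

```text
t: 0.75
tcp_pos: [0.1697, -0.5225, 0.4566]
tcp_rot: [[0.951, 0.309, 0.0], [0.309, -0.951, -0.0], [-0.0, 0.0, -1.0]]
force: [0.5, -0.1, 0.6]
grip_width: 0.568
grip_force: 0.0
```

>>> play_rows(
  commands=[
    {"claw":1,"xyz":[25,14,0],"spin":0},
    {"claw":1,"xyz":[25,14,0],"spin":0},
    {"claw":1,"xyz":[25,14,0],"spin":0},
    {"claw":1,"xyz":[25,14,0],"spin":0},
    {"claw":1,"xyz":[25,14,0],"spin":0},
    {"claw":1,"xyz":[25,14,0],"spin":0},
    {"claw":1,"xyz":[25,14,0],"spin":0},
    {"claw":1,"xyz":[25,14,0],"spin":0},
    {"claw":1,"xyz":[25,14,0],"spin":0},
    {"claw":1,"xyz":[25,14,0],"spin":0},
    {"claw":1,"xyz":[0,0,0],"spin":0},
    {"claw":1,"xyz":[0,0,0],"spin":0},
  ],
)

```text
t: 1.75
tcp_pos: [0.4205, -0.3826, 0.4544]
tcp_rot: [[0.95, 0.311, -0.0], [0.311, -0.95, 0.0], [-0.0, -0.0, -1.0]]
force: [-0.7, -0.6, -0.3]
grip_width: 0.006
grip_force: 0.0
```

```bash
python3 - <<'E'
from h import *
import pickle
s=state();im=get_image('wrist');pickle.dump((s,im),open('w1.pkl','wb'));cv2.imwrite('pics/w1b.png',im);print(s['t'],s['tcp_pos'],s['force'])
E
```

```text
1.75 [ 0.42051087 -0.38257728  0.45441459] [-0.67656055 -0.56841862 -0.34846913]
```

>>> play_rows(
  commands=[
    {"claw":1,"xyz":[5,30,0],"spin":0},
    {"claw":1,"xyz":[5,30,0],"spin":0},
    {"claw":1,"xyz":[5,30,0],"spin":0},
    {"claw":1,"xyz":[5,30,0],"spin":0},
    {"claw":1,"xyz":[5,30,0],"spin":0},
    {"claw":1,"xyz":[5,30,0],"spin":0},
    {"claw":1,"xyz":[5,30,0],"spin":0},
    {"claw":1,"xyz":[5,30,0],"spin":0},
    {"claw":1,"xyz":[5,30,0],"spin":0},
    {"claw":1,"xyz":[5,30,0],"spin":0},
    {"claw":1,"xyz":[0,0,0],"spin":0},
    {"claw":1,"xyz":[0,0,0],"spin":0},
  ],
)

```text
t: 2.8
tcp_pos: [0.4693, -0.0831, 0.4551]
tcp_rot: [[0.951, 0.309, 0.001], [0.309, -0.951, -0.001], [0.0, 0.001, -1.0]]
force: [-0.8, -0.3, 0.0]
grip_width: 0.006
grip_force: 0.0
```

```bash
python3 - <<'E'
from h import *
import pickle
s=state();im=get_image('wrist');pickle.dump((s,im),open('w2.pkl','wb'));cv2.imwrite('pics/w2.png',im);print(s['t'],s['tcp_pos'],s['force'])
a=cv2.imread('pics/w1b.png');cv2.imwrite('pics/w12b.png',cv2.resize(np.hstack([a[:300],im[:300]]),(800,234),interpolation=cv2.INTER_AREA))
E
```

```text
2.8 [ 0.46933903 -0.08309268  0.45506598] [-8.27381513e-01 -3.15626944e-01  3.63973561e-04]
```

View pics/w12b.png

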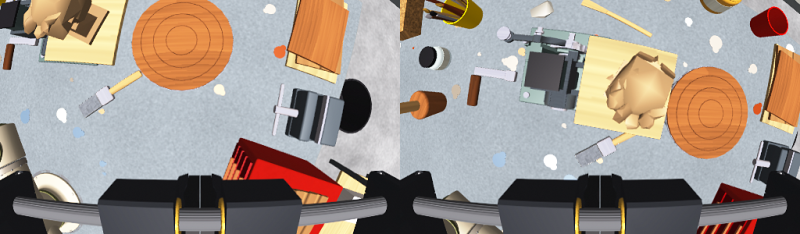

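The two wrist views show the disc at half-size crop pixels (182,43) and (709,112), and the board in full in the second, with corners around (588,37), (677,55), (657,137) and (575,120). Next is a joint contour fit of disc and board over all four views.

```bash
cat > fit.py <<'E'
from h import *
import pickle,sys
def views(which):
    V=[]
    for n in which:
        if n[0]=='w': s,im=pickle.load(open(n+'.pkl','rb'));V.append((n,im,lambda uv,s=s:wray(uv,s)))
        else:
            im=cv2.imread(f'pics/{n}.png');b=n.rstrip('0123456789');V.append((n,im,lambda uv,b=b:ray(b,uv)))
    return V
def contour(n,im,R,kind,C,rad):
    h=cv2.cvtColor(im,cv2.COLOR_BGR2HSV).astype(int);H,S,Vv=h[...,0],h[...,1],h[...,2]
    # pixels rays on plane -> limit region
    yy,xx=np.mgrid[:im.shape[0],:im.shape[1]];o,d=R(np.c_[xx.ravel(),yy.ravel()]);P=onz(o,d,C[2])
    near=(np.hypot(P[:,0]-C[0],P[:,1]-C[1])<rad).reshape(H.shape)&(d[:,2]<0).reshape(H.shape)
    if kind=='disc': m=(H<=16)&(S>115)&(Vv>60)
    else: m=(H>=17)&(H<=27)&(S>55)&(Vv>140)
    m=(m&near).astype(np.uint8);m=cv2.morphologyEx(m,cv2.MORPH_CLOSE,np.ones((3,3)))
    k,l,st,_=cv2.connectedComponentsWithStats(m);m=(l==1+st[1:,4].argmax()).astype(np.uint8)
    # sub-pixel contour: blur of mask's upsample
    g=cv2.GaussianBlur(m.astype(np.float32),(0,0),.8);g=cv2.resize(g,None,fx=4,fy=4,interpolation=cv2.INTER_CUBIC)
    c=max(cv2.findContours((g>.5).astype(np.uint8),cv2.RETR_EXTERNAL,cv2.CHAIN_APPROX_NONE)[0],key=cv2.contourArea)[:,0]
    uv=(c+.5)/4-.5
    ok=(uv[:,0]>3)&(uv[:,0]<im.shape[1]-4)&(uv[:,1]>3)
    return uv[ok]
def fit(kind,names,x0,rad,fixz=None):
    V=[(n,)+R(contour(n,im,R,kind,x0,rad)) for n,im,R in views(names)]
    def res(p,n,o,d):
        z=p[2] if fixz is None else fixz
        P=onz(o,d,z)[:,:2]-p[:2]
        if kind=='disc': r=np.hypot(*P.T)-p[3]
        else:
            c,s=np.cos(p[3]),np.sin(p[3]);Q=np.abs(P@np.array([[c,-s],[s,c]]))-.080
            r=np.where(Q.max(1)>0,np.linalg.norm(np.maximum(Q,0),axis=1),Q.max(1))
        return r*1e3
    f=lambda p:np.concatenate([res(p,*v)/np.sqrt(len(v[1+1])) for v in V])
    g=least_squares(f,x0,loss='cauchy',f_scale=.05,x_scale=[.01,.01,.01,.01])
    print(kind,names,g.x.round(4),[(v[0],len(v[2]),round(float(np.median(np.abs(res(g.x,*v)))),2)) for v in V])
    return g.x
if __name__=='__main__':
    d0=[.5675,-.2977,.153,.1];b0=[.5515,-.1055,.195,.13]
    for ns in(['w1','w2','top0','scene0'],['w1','w2'],['w2','top0'],['w2','scene0'],['top0','scene0'],['w1','scene0']): fit('disc',ns,d0,.14)
    for ns in(['w2','top0','scene0'],['w2','top0'],['w2','scene0'],['top0','scene0']): fit('board',ns,b0,.14)
E
python3 fit.py
```

```text
disc ['w1', 'w2', 'top0', 'scene0'] [ 0.566  -0.2973  0.148   0.099 ] [('w1', 1209, 0.36), ('w2', 1349, 0.54), ('top0', 787, 1.08), ('scene0', 671, 1.68)]
disc ['w1', 'w2'] [ 0.5654 -0.2973  0.1476  0.099 ] [('w1', 1209, 0.33), ('w2', 1349, 0.39)]
disc ['w2', 'top0'] [ 0.5653 -0.2937  0.1553  0.0975] [('w2', 1349, 0.51), ('top0', 787, 0.69)]
disc ['w2', 'scene0'] [ 0.5656 -0.2982  0.1464  0.0996] [('w2', 1349, 0.42), ('scene0', 671, 1.53)]
disc ['top0', 'scene0'] [ 0.5675 -0.2961  0.1505  0.0982] [('top0', 787, 0.49), ('scene0', 671, 1.34)]
disc ['w1', 'scene0'] [ 0.566  -0.2975  0.1479  0.0991] [('w1', 1209, 0.39), ('scene0', 671, 1.55)]
board ['w2', 'top0', 'scene0'] [ 0.5513 -0.1053  0.1932  0.1297] [('w2', 2023, 0.77), ('top0', 872, 1.11), ('scene0', 1074, 10.78)]
board ['w2', 'top0'] [ 0.5511 -0.1052  0.1928  0.1318] [('w2', 2023, 0.6), ('top0', 872, 1.22)]
board ['w2', 'scene0'] [ 0.5506 -0.1053  0.1923  0.1287] [('w2', 2023, 0.35), ('scene0', 1074, 11.04)]
board ['top0', 'scene0'] [ 0.5523 -0.1055  0.1941  0.1314] [('top0', 872, 0.95), ('scene0', 1074, 10.25)]
```

The fits agree. Board yaw is 0.13 and its z fits as 0.193 (true 0.195, so a bias of about −2 mm). The turntable is at about 0.148 + 0.002 = 0.150. The screw comes out at (0.587, 0.144) from both the lift frame and triangulation. I'll move over it with the gripper's long side along the lift's x, away from the mast.

>>> play_rows(
  commands=[
    {"claw":1,"xyz":[10,19,0],"spin":0.1156},
    {"claw":1,"xyz":[10,19,0],"spin":0.1156},
    {"claw":1,"xyz":[10,19,0],"spin":0.1156},
    {"claw":1,"xyz":[10,19,0],"spin":0.1156},
    {"claw":1,"xyz":[10,19,0],"spin":0.1156},
    {"claw":1,"xyz":[10,19,0],"spin":0.1156},
    {"claw":1,"xyz":[10,19,0],"spin":0.1156},
    {"claw":1,"xyz":[10,19,0],"spin":0.1156},
    {"claw":1,"xyz":[10,19,0],"spin":0.1156},
    {"claw":1,"xyz":[10,19,0],"spin":0.1156},
    {"claw":1,"xyz":[9,19,0],"spin":0.1156},
    {"claw":1,"xyz":[9,18,0],"spin":0.1156},
  ],
)

```text
t: 3.85
tcp_pos: [0.5888, 0.1427, 0.4543]
tcp_rot: [[-0.133, 0.991, -0.001], [0.991, 0.133, -0.0], [-0.0, -0.001, -1.0]]
force: [-0.9, -0.5, -0.1]
grip_width: 0.005
grip_force: 0.0
```

>>> play_rows(
  commands=[
    {"claw":1,"xyz":[0,0,0],"spin":0},
    {"claw":1,"xyz":[0,0,0],"spin":0},
  ],
)

```text
t: 4.02
tcp_pos: [0.5885, 0.1425, 0.4538]
tcp_rot: [[-0.127, 0.992, -0.001], [0.992, 0.127, -0.0], [-0.0, -0.001, -1.0]]
force: [-0.5, 0.5, 1.3]
grip_width: 0.003
grip_force: 0.0
```

```bash
python3 - <<'E'
from h import *
import pickle
s=state();im=get_image('wrist');pickle.dump((s,im),open('w3.pkl','wb'));print(s['t'],s['tcp_pos'],s['joint_pos'],s['force'])
a=get_image('scene');cv2.imwrite('pics/scene1.png',a);t=get_image('top')
cv2.imwrite('pics/m.png',np.vstack([np.hstack([im,a])[:,:],]) if 0 else cv2.resize(np.hstack([im,a]),(800,300),interpolation=cv2.INTER_AREA))
E
```

```text
4.0167 [0.58854035 0.14249213 0.45384508] [ 4.24069003e-02  4.65385794e-01  5.60248461e-01 -4.05683230e-04
  2.11732403e+00 -8.48120412e-02] [-0.46228108  0.53606801  1.28173323]
```

View pics/m.png

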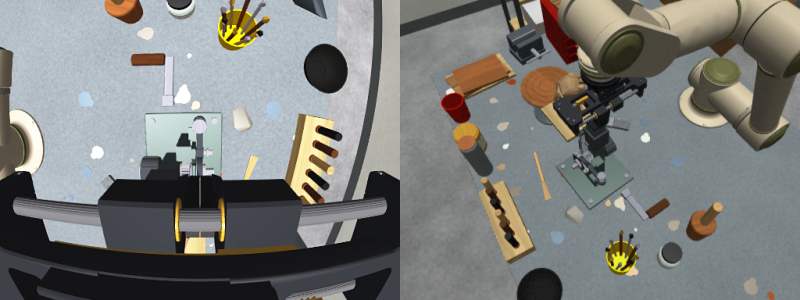

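The wrist view shows the screw head at about (200,124), or (256,159) at full size, directly in line with the fingers. In the scene view the gripper hides most of the board but leaves its left corner clear. I'll check the screw's position against this view.

```bash
python3 - <<'E'
from h import *
import pickle
s,im=pickle.load(open('w3.pkl','rb'))
o,d=wray((256,158.5),s)
for z in(.18,.19,.2):print(z,onz(o,d,z).round(4))
o1,d1=ray('top',(200+42.5*205/800-.5,125+150.5*105/410-.5));o2,d2=ray('scene',(145+338.5/3-.5,75+446.5/3-.5))
print(tri([(o,d[0]),(o1,d1[0]),(o2,d2[0])]))
E
```

```text
0.18 [[0.5873 0.1469 0.18  ]]
0.19 [[0.5871 0.1484 0.19  ]]
0.2 [[0.5869 0.1498 0.2   ]]
(array([0.58780673, 0.14526325, 0.19544155]), [np.float64(3.9421579876305137), np.float64(2.0627677611940913), np.float64(1.9595911945119215)])
```

>>> play_rows(
  commands=[
    {"claw":1,"xyz":[0,0,-40],"spin":0},
    {"claw":1,"xyz":[0,0,-40],"spin":0},
    {"claw":1,"xyz":[0,0,-40],"spin":0},
    {"claw":1,"xyz":[0,0,-40],"spin":0},
    {"claw":1,"xyz":[0,0,-34],"spin":0},
    {"claw":1,"xyz":[0,0,-20],"spin":0},
    {"claw":1,"xyz":[0,0,-10],"spin":0},
    {"claw":1,"xyz":[0,0,-4],"spin":0},
    {"claw":1,"xyz":[0,0,0],"spin":0},
    {"claw":1,"xyz":[0,0,0],"spin":0},
    {"claw":1,"xyz":[0,0,0],"spin":0},
  ],
)

```text
t: 5.08
tcp_pos: [0.5883, 0.1438, 0.2285]
tcp_rot: [[-0.129, 0.992, 0.003], [0.992, 0.129, 0.0], [-0.0, 0.003, -1.0]]
force: [0.3, -0.0, -0.8]
grip_width: 0.008
grip_force: 0.0
```

Position agrees to a few mm, so I'll shift y by +2 and come down, then feel for the head in small steps.

>>> play_rows(
  commands=[
    {"claw":1,"xyz":[0,2,-10],"spin":0},
    {"claw":1,"xyz":[0,0,-8],"spin":0},
    {"claw":1,"xyz":[0,0,-4],"spin":0},
    {"claw":1,"xyz":[0,0,0],"spin":0},
    {"claw":1,"xyz":[0,0,0],"spin":0},
  ],
)

```text
t: 5.5
tcp_pos: [0.5877, 0.1459, 0.2044]
tcp_rot: [[-0.13, 0.992, -0.001], [0.992, 0.13, -0.0], [0.0, -0.001, -1.0]]
force: [0.9, -0.9, -0.1]
grip_width: 0.004
grip_force: 0.0
```

>>> play_rows(
  commands=[
    {"claw":1,"xyz":[0,0,-2],"spin":0},
    {"claw":1,"xyz":[0,0,-2],"spin":0},
    {"claw":1,"xyz":[0,0,-1],"spin":0},
    {"claw":1,"xyz":[0,0,-1],"spin":0},
    {"claw":1,"xyz":[0,0,0],"spin":0},
    {"claw":1,"xyz":[0,0,0],"spin":0},
  ],
)

```text
t: 6.0
tcp_pos: [0.5878, 0.1459, 0.1988]
tcp_rot: [[-0.13, 0.992, 0.0], [0.992, 0.13, -0.0], [-0.0, 0.0, -1.0]]
force: [0.7, -0.3, 0.4]
grip_width: 0.004
grip_force: 0.0
```

>>> play_rows(
  commands=[
    {"claw":1,"xyz":[0,0,-1],"spin":0},
    {"claw":1,"xyz":[0,0,-1],"spin":0},
    {"claw":1,"xyz":[0,0,-1],"spin":0},
    {"claw":1,"xyz":[0,0,0],"spin":0},
  ],
)

```text
t: 6.33
tcp_pos: [0.5877, 0.1459, 0.1955]
tcp_rot: [[-0.13, 0.992, -0.0], [0.992, 0.13, -0.0], [0.0, -0.0, -1.0]]
force: [0.5, 0.0, 0.1]
grip_width: 0.006
grip_force: 0.0
```

>>> play_rows(
  commands=[
    {"claw":1,"xyz":[0,0,-1],"spin":0},
    {"claw":1,"xyz":[0,0,-1],"spin":0},
    {"claw":1,"xyz":[0,0,0],"spin":0},
  ],
)

```text
t: 6.58
tcp_pos: [0.5877, 0.1459, 0.1935]
tcp_rot: [[-0.13, 0.992, -0.0], [0.992, 0.13, -0.0], [0.0, -0.0, -1.0]]
force: [0.1, 0.4, -0.5]
grip_width: 0.004
grip_force: 0.0
```

>>> play_rows(
  commands=[
    {"claw":1,"xyz":[0,0,-1],"spin":0},
    {"claw":1,"xyz":[0,0,-1],"spin":0},
    {"claw":1,"xyz":[0,0,0],"spin":0},
  ],
)

```text
t: 6.83
tcp_pos: [0.5877, 0.1459, 0.1915]
tcp_rot: [[-0.13, 0.992, -0.0], [0.992, 0.13, -0.0], [0.0, -0.0, -1.0]]
force: [0.6, 0.0, 0.2]
grip_width: 0.003
grip_force: 0.0
```

>>> play_rows(
  commands=[
    {"claw":1,"xyz":[0,0,-1],"spin":0},
    {"claw":1,"xyz":[0,0,0],"spin":0},
  ],
)

```text
t: 7.0
tcp_pos: [0.5878, 0.146, 0.191]
tcp_rot: [[-0.13, 0.992, 0.0], [0.992, 0.13, 0.0], [0.0, 0.0, -1.0]]
force: [-1.3, 0.2, 2.0]
grip_width: 0.003
grip_force: 1.2
```

>>> play_rows(
  commands=[
    {"claw":1,"xyz":[0,0,-1],"spin":0},
    {"claw":1,"xyz":[0,0,0],"spin":0},
  ],
)

```text
t: 7.17
tcp_pos: [0.5878, 0.1462, 0.1903]
tcp_rot: [[-0.13, 0.992, 0.001], [0.992, 0.13, 0.001], [0.001, 0.001, -1.0]]
force: [-1.5, 0.9, 5.6]
grip_width: 0.008
grip_force: 2.5
```

>>> play_rows(
  commands=[
    {"claw":1,"xyz":[0,0,-1],"spin":0},
    {"claw":1,"xyz":[0,0,0],"spin":0},
  ],
)

```text
t: 7.33
tcp_pos: [0.5878, 0.1466, 0.1896]
tcp_rot: [[-0.13, 0.991, 0.001], [0.991, 0.13, 0.001], [0.001, 0.001, -1.0]]
force: [-1.9, 2.5, 6.3]
grip_width: 0.005
grip_force: 3.1
```

>>> play_rows(
  commands=[
    {"claw":1,"xyz":[0,0,-1],"spin":0},
    {"claw":1,"xyz":[0,0,0],"spin":0},
  ],
)

```text
t: 7.5
tcp_pos: [0.5878, 0.1469, 0.1887]
tcp_rot: [[-0.13, 0.991, 0.001], [0.991, 0.13, 0.002], [0.002, 0.002, -1.0]]
force: [-1.6, 3.8, 7.5]
grip_width: 0.005
grip_force: 3.6
```

Contact is at z ≈ 0.1913. The screw head swings toward +y as the lever turns, so I'll follow it with y to relieve the side force.

>>> play_rows(
  commands=[
    {"claw":1,"xyz":[0,0.8,0],"spin":0},
    {"claw":1,"xyz":[0,0.8,0],"spin":0},
    {"claw":1,"xyz":[0,0,0],"spin":0},
  ],
)

```text
t: 7.75
tcp_pos: [0.5877, 0.1475, 0.1882]
tcp_rot: [[-0.13, 0.992, 0.0], [0.992, 0.13, -0.0], [-0.0, 0.0, -1.0]]
force: [-2.3, -0.0, 4.7]
grip_width: 0.005
grip_force: 2.5
```

>>> play_rows(
  commands=[
    {"claw":1,"xyz":[0,0.5,-1],"spin":0},
    {"claw":1,"xyz":[0,0,0],"spin":0},
  ],
)

```text
t: 7.92
tcp_pos: [0.5876, 0.1481, 0.187]
tcp_rot: [[-0.13, 0.992, -0.0], [0.992, 0.13, 0.0], [0.0, 0.0, -1.0]]
force: [-1.6, -0.2, 4.3]
grip_width: 0.003
grip_force: 2.5
```

>>> play_rows(
  commands=[
    {"claw":1,"xyz":[0,0.5,-1],"spin":0},
    {"claw":1,"xyz":[0,0,0],"spin":0},
  ],
)

```text
t: 8.08
tcp_pos: [0.5876, 0.1486, 0.1859]
tcp_rot: [[-0.13, 0.992, -0.0], [0.992, 0.13, 0.0], [0.0, -0.0, -1.0]]
force: [-2.3, 0.7, 5.4]
grip_width: 0.0
grip_force: 2.6
```

>>> play_rows(
  commands=[
    {"claw":1,"xyz":[0,0.5,-1],"spin":0},
    {"claw":1,"xyz":[0,0,0],"spin":0},
  ],
)

```text
t: 8.25
tcp_pos: [0.5875, 0.1492, 0.1849]
tcp_rot: [[-0.13, 0.992, -0.0], [0.992, 0.13, 0.0], [0.0, -0.0, -1.0]]
force: [-2.9, 1.1, 5.3]
grip_width: 0.007
grip_force: 2.5
```

```bash
python3 - <<'E'
from h import *
s=state();print(s['t'],s['tcp_pos'],s['force'])
cv2.imwrite('pics/scene2.png',get_image('scene'));cv2.imwrite('pics/top2.png',get_image('top'))
# visible shift vs the first picture, per edge region of the scene view
a=cv2.imread('pics/scene0.png').astype(int);b=cv2.imread('pics/scene2.png').astype(int)
o,d=None,None
print(np.abs(a-b)[132:185,178:222].sum(2).mean())
cv2.imwrite('pics/m2.png',cv2.resize(np.hstack([cv2.imread('pics/scene2.png')[90:210,140:300],cv2.imread('pics/top2.png')[110:230,240:400]]),(800,300),interpolation=cv2.INTER_CUBIC))
E
```

```text
8.25 [0.58749868 0.14917461 0.18494927] [-2.87359641  1.11736993  5.33031768]
7.644939965694682
```

View pics/m2.png

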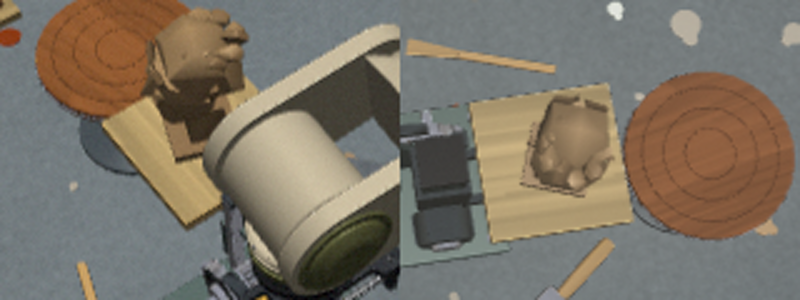

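Both views still show the board's +x edge clear of the arm: scene crop corners at (103,122) and (188,228), with the whole board visible in the top crop. I'll write a height tracker that warps the board's strip from the start images by plane height.

```bash
cat > track.py <<'E'
from h import *
import sys
C,S=np.cos(.130),np.sin(.130)
def proj(n,P):
    c=calibration(n);q=(P-c['xyz'])@c['attitude']@c['mtx'].T;return (q[:,:2]/q[:,2:]).astype(np.float32)
def strip(x0,x1,z,m=.086):
    L=np.array([[x0,-m],[x1,-m],[x1,m],[x0,m]])
    return np.c_[.5512+L[:,0]*C-L[:,1]*S,-.1053+L[:,0]*S+L[:,1]*C,np.full(4,z)]
def patch(im,n,x0,x1,z):
    w,h=int((x1-x0)*1000),172
    H=cv2.getPerspectiveTransform(proj(n,strip(x0,x1,z)),np.float32([[0,0],[w,0],[w,h],[0,h]]))
    return cv2.warpPerspective(im,H,(w,h),flags=cv2.INTER_CUBIC).astype(np.float32)
def drop(n,im,x0,x1):
    ref=patch(cv2.imread(f'pics/{n}0.png'),n,x0,x1,.1935)
    ds=np.arange(-3,75.1,.25);e=np.array([np.median(np.abs(patch(im,n,x0,x1,.1935-d/1e3)-ref).sum(2))*0+np.minimum(np.abs(patch(im,n,x0,x1,.1935-d/1e3)-ref).sum(2),90).mean() for d in ds])
    i=e.argmin();return round(float(ds[i]),2),round(float(e[i]),1)
def now(tag):
    s=state();a=get_image('scene');b=get_image('top');cv2.imwrite(f'pics/scene{tag}.png',a);cv2.imwrite(f'pics/top{tag}.png',b)
    print(s['t'],np.round(s['tcp_pos'],4),np.round(s['force'],1),'drop scene',drop('scene',a,.04,.088),'top',drop('top',b,.04,.088),drop('top',b,-.088,-.055))
if __name__=='__main__': now(sys.argv[1])
E
python3 track.py 3
```

```text
8.35 [0.5875 0.1492 0.185 ] [-2.5  1.6  5.6] drop scene (0.0, 6.3) top (0.5, 17.0) (0.0, 17.8)
```

>>> play_rows(
  commands=[
    {"claw":1,"xyz":[0,0.3,-0.6],"spin":0},
    {"claw":1,"xyz":[0,0,0],"spin":0},
    {"claw":1,"xyz":[0,0,0],"spin":0},
  ],
)

```text
t: 8.7
tcp_pos: [0.5876, 0.1495, 0.1841]
tcp_rot: [[-0.13, 0.992, -0.0], [0.992, 0.13, 0.0], [0.001, -0.0, -1.0]]
force: [-1.9, 2.0, 3.8]
grip_width: 0.003
grip_force: 1.9
```

```bash
python3 track.py 4
```

```text
8.7 [0.5876 0.1495 0.1841] [-1.9  2.   3.8] drop scene (0.25, 7.3) top (0.5, 18.5) (0.0, 18.5)
```

>>> play_rows(
  commands=[
    {"claw":1,"xyz":[0,0.2,-0.4],"spin":0},
    {"claw":1,"xyz":[0,0,0],"spin":0},
    {"claw":1,"xyz":[0,0,0],"spin":0},
  ],
)

```text
t: 9.05
tcp_pos: [0.5877, 0.1496, 0.1838]
tcp_rot: [[-0.13, 0.992, -0.0], [0.992, 0.13, 0.0], [0.0, -0.0, -1.0]]
force: [-1.6, 2.3, 4.4]
grip_width: 0.002
grip_force: 2.1
```

```bash
python3 track.py 5
```

```text
9.05 [0.5877 0.1496 0.1838] [-1.6  2.3  4.4] drop scene (1.75, 11.3) top (2.25, 19.2) (0.0, 19.7)
```

It's sinking at roughly 4.5 mm/s. I'll hold and measure.

>>> play_rows(
  commands=[
    {"claw":1,"xyz":[0,0,0],"spin":0},
    {"claw":1,"xyz":[0,0,0],"spin":0},
    {"claw":1,"xyz":[0,0,0],"spin":0},
    {"claw":1,"xyz":[0,0,0],"spin":0},
    {"claw":1,"xyz":[0,0,0],"spin":0},
    {"claw":1,"xyz":[0,0,0],"spin":0},
    {"claw":1,"xyz":[0,0,0],"spin":0},
    {"claw":1,"xyz":[0,0,0],"spin":0},
    {"claw":1,"xyz":[0,0,0],"spin":0},
    {"claw":1,"xyz":[0,0,0],"spin":0},
    {"claw":1,"xyz":[0,0,0],"spin":0},
    {"claw":1,"xyz":[0,0,0],"spin":0},
  ],
)

```text
t: 10.15
tcp_pos: [0.5878, 0.1495, 0.1838]
tcp_rot: [[-0.13, 0.992, 0.0], [0.992, 0.13, 0.0], [0.0, 0.0, -1.0]]
force: [-2.5, 2.2, 4.4]
grip_width: 0.009
grip_force: 2.3
```

>>> play_rows(
  commands=[
    {"claw":1,"xyz":[0,0,0],"spin":0},
    {"claw":1,"xyz":[0,0,0],"spin":0},
    {"claw":1,"xyz":[0,0,0],"spin":0},
    {"claw":1,"xyz":[0,0,0],"spin":0},
    {"claw":1,"xyz":[0,0,0],"spin":0},
    {"claw":1,"xyz":[0,0,0],"spin":0},
    {"claw":1,"xyz":[0,0,0],"spin":0},
    {"claw":1,"xyz":[0,0,0],"spin":0},
    {"claw":1,"xyz":[0,0,0],"spin":0},
    {"claw":1,"xyz":[0,0,0],"spin":0},
    {"claw":1,"xyz":[0,0,0],"spin":0},
    {"claw":1,"xyz":[0,0,0],"spin":0},
  ],
)

```text
t: 11.15
tcp_pos: [0.5878, 0.1495, 0.1838]
tcp_rot: [[-0.13, 0.992, 0.0], [0.992, 0.13, 0.0], [0.0, 0.0, -1.0]]
force: [-2.4, 3.7, 5.5]
grip_width: -0.0
grip_force: 2.4
```

```bash
python3 track.py 6
```

```text
11.15 [0.5878 0.1495 0.1838] [-2.4  3.7  5.5] drop scene (11.75, 11.3) top (12.75, 19.9) (21.0, 25.1)
```

>>> play_rows(
  commands=[
    {"claw":1,"xyz":[0,0,0],"spin":0},
    {"claw":1,"xyz":[0,0,0],"spin":0},
    {"claw":1,"xyz":[0,0,0],"spin":0},
    {"claw":1,"xyz":[0,0,0],"spin":0},
    {"claw":1,"xyz":[0,0,0],"spin":0},
    {"claw":1,"xyz":[0,0,0],"spin":0},
    {"claw":1,"xyz":[0,0,0],"spin":0},
    {"claw":1,"xyz":[0,0,0],"spin":0},
    {"claw":1,"xyz":[0,0,0],"spin":0},
    {"claw":1,"xyz":[0,0,0],"spin":0},
    {"claw":1,"xyz":[0,0,0],"spin":0},
    {"claw":1,"xyz":[0,0,0],"spin":0},
  ],
)

```text
t: 12.25
tcp_pos: [0.5878, 0.1495, 0.1837]
tcp_rot: [[-0.13, 0.992, 0.0], [0.992, 0.13, 0.0], [0.0, 0.0, -1.0]]
force: [-1.6, 3.3, 5.5]
grip_width: 0.004
grip_force: 2.5
```

```bash
python3 track.py 7
```

```text
12.25 [0.5878 0.1495 0.1837] [-1.6  3.3  5.5] drop scene (17.0, 11.0) top (18.5, 21.2) (21.75, 23.5)
```

The rate is 4.8 mm/s and two views agree within about 1 mm. I'm aiming for the notch at 42 mm (153), where I'll compare again, so hold for 3 s more.

>>> play_rows(
  commands=[
    {"claw":1,"xyz":[0,0,0],"spin":0},
    {"claw":1,"xyz":[0,0,0],"spin":0},
    {"claw":1,"xyz":[0,0,0],"spin":0},
    {"claw":1,"xyz":[0,0,0],"spin":0},
    {"claw":1,"xyz":[0,0,0],"spin":0},
    {"claw":1,"xyz":[0,0,0],"spin":0},
    {"claw":1,"xyz":[0,0,0],"spin":0},
    {"claw":1,"xyz":[0,0,0],"spin":0},
    {"claw":1,"xyz":[0,0,0],"spin":0},
    {"claw":1,"xyz":[0,0,0],"spin":0},
    {"claw":1,"xyz":[0,0,0],"spin":0},
    {"claw":1,"xyz":[0,0,0],"spin":0},
  ],
)

```text
t: 13.35
tcp_pos: [0.5878, 0.1495, 0.1838]
tcp_rot: [[-0.13, 0.992, 0.0], [0.992, 0.13, -0.0], [-0.0, 0.0, -1.0]]
force: [-2.1, 3.3, 4.4]
grip_width: 0.008
grip_force: 2.5
```

>>> play_rows(
  commands=[
    {"claw":1,"xyz":[0,0,0],"spin":0},
    {"claw":1,"xyz":[0,0,0],"spin":0},
    {"claw":1,"xyz":[0,0,0],"spin":0},
    {"claw":1,"xyz":[0,0,0],"spin":0},
    {"claw":1,"xyz":[0,0,0],"spin":0},
    {"claw":1,"xyz":[0,0,0],"spin":0},
    {"claw":1,"xyz":[0,0,0],"spin":0},
    {"claw":1,"xyz":[0,0,0],"spin":0},
    {"claw":1,"xyz":[0,0,0],"spin":0},
    {"claw":1,"xyz":[0,0,0],"spin":0},
    {"claw":1,"xyz":[0,0,0],"spin":0},
    {"claw":1,"xyz":[0,0,0],"spin":0},
  ],
)

```text
t: 14.35
tcp_pos: [0.5878, 0.1495, 0.1838]
tcp_rot: [[-0.13, 0.992, 0.0], [0.992, 0.13, 0.0], [0.0, 0.0, -1.0]]
force: [-2.0, 3.8, 5.0]
grip_width: 0.005
grip_force: 2.5
```

>>> play_rows(
  commands=[
    {"claw":1,"xyz":[0,0,0],"spin":0},
    {"claw":1,"xyz":[0,0,0],"spin":0},
    {"claw":1,"xyz":[0,0,0],"spin":0},
    {"claw":1,"xyz":[0,0,0],"spin":0},
    {"claw":1,"xyz":[0,0,0],"spin":0},
    {"claw":1,"xyz":[0,0,0],"spin":0},
    {"claw":1,"xyz":[0,0,0],"spin":0},
    {"claw":1,"xyz":[0,0,0],"spin":0},
    {"claw":1,"xyz":[0,0,0],"spin":0},
    {"claw":1,"xyz":[0,0,0],"spin":0},
    {"claw":1,"xyz":[0,0,0],"spin":0},
    {"claw":1,"xyz":[0,0,0],"spin":0},
  ],
)

```text
t: 15.35
tcp_pos: [0.5878, 0.1495, 0.1838]
tcp_rot: [[-0.13, 0.992, -0.0], [0.992, 0.13, 0.0], [0.0, -0.0, -1.0]]
force: [-1.7, 2.6, 5.9]
grip_width: 0.001
grip_force: 2.5
```

```bash
python3 track.py 8
```

```text
15.35 [0.5878 0.1495 0.1838] [-1.7  2.6  5.9] drop scene (30.75, 13.2) top (33.75, 20.1) (41.5, 26.3)
```

Estimated drop is about 32 mm (30.75 in the scene view, 33.75 in the top view). Releasing after 1 s, near 37–38 mm, should catch the 42 mm notch; releasing early is the safe side.

>>> play_rows(
  commands=[
    {"claw":1,"xyz":[0,0,0],"spin":0},
    {"claw":1,"xyz":[0,0,0],"spin":0},
    {"claw":1,"xyz":[0,0,0],"spin":0},
    {"claw":1,"xyz":[0,0,0],"spin":0},
    {"claw":1,"xyz":[0,0,0],"spin":0},
    {"claw":1,"xyz":[0,0,0],"spin":0},
    {"claw":1,"xyz":[0,0,0],"spin":0},
    {"claw":1,"xyz":[0,0,0],"spin":0},
    {"claw":1,"xyz":[0,0,0],"spin":0},
    {"claw":1,"xyz":[0,0,0],"spin":0},
    {"claw":1,"xyz":[0,0,0],"spin":0},
    {"claw":1,"xyz":[0,0,20],"spin":0},
  ],
)

```text
t: 16.45
tcp_pos: [0.5866, 0.1488, 0.2003]
tcp_rot: [[-0.13, 0.992, -0.007], [0.992, 0.13, -0.002], [-0.001, -0.007, -1.0]]
force: [-0.4, 0.2, -0.1]
grip_width: 0.002
grip_force: 0.0
```

>>> play_rows(
  commands=[
    {"claw":1,"xyz":[0,0,10],"spin":0},
    {"claw":1,"xyz":[0,0,0],"spin":0},
    {"claw":1,"xyz":[0,0,0],"spin":0},
    {"claw":1,"xyz":[0,0,0],"spin":0},
    {"claw":1,"xyz":[0,0,0],"spin":0},
    {"claw":1,"xyz":[0,0,0],"spin":0},
    {"claw":1,"xyz":[0,0,0],"spin":0},
    {"claw":1,"xyz":[0,0,0],"spin":0},
    {"claw":1,"xyz":[0,0,0],"spin":0},
    {"claw":1,"xyz":[0,0,0],"spin":0},
    {"claw":1,"xyz":[0,0,0],"spin":0},
    {"claw":1,"xyz":[0,0,0],"spin":0},
  ],
)

```text
t: 17.45
tcp_pos: [0.5878, 0.1495, 0.2137]
tcp_rot: [[-0.13, 0.992, -0.0], [0.992, 0.13, -0.0], [-0.0, -0.0, -1.0]]
force: [0.5, 1.2, 0.3]
grip_width: 0.004
grip_force: 0.0
```

```bash
python3 track.py 9; python3 track.py 10
```

```text
17.45 [0.5878 0.1495 0.2137] [0.5 1.2 0.3] drop scene (35.75, 12.5) top (39.5, 21.7) (42.5, 24.3)
17.55 [0.5878 0.1495 0.2138] [-0.1 -0.2 -0.5] drop scene (35.75, 12.6) top (39.5, 21.7) (42.5, 24.3)
```

It's standing still, at either the 36 or the 42 mm notch. I'll go back to the wrist viewpoints for a proper comparison with the turntable.

>>> play_rows(
  commands=[
    {"claw":1,"xyz":[0,0,40],"spin":0},
    {"claw":1,"xyz":[0,0,40],"spin":0},
    {"claw":1,"xyz":[0,0,40],"spin":0},
    {"claw":1,"xyz":[0,0,40],"spin":0},
    {"claw":1,"xyz":[0,0,40],"spin":0},
    {"claw":1,"xyz":[0,0,40],"spin":0},
  ],
)

```text
t: 18.15
tcp_pos: [0.5869, 0.1495, 0.4561]
tcp_rot: [[-0.13, 0.992, 0.001], [0.992, 0.13, 0.0], [-0.0, 0.001, -1.0]]
force: [1.1, 0.3, -0.2]
grip_width: 0.003
grip_force: 0.0
```

>>> play_rows(
  commands=[
    {"claw":1,"xyz":[-10,-19,0],"spin":-0.1156},
    {"claw":1,"xyz":[-10,-19,0],"spin":-0.1156},
    {"claw":1,"xyz":[-10,-19,0],"spin":-0.1156},
    {"claw":1,"xyz":[-10,-19,0],"spin":-0.1156},
    {"claw":1,"xyz":[-10,-19,0],"spin":-0.1156},
    {"claw":1,"xyz":[-10,-19,0],"spin":-0.1156},
    {"claw":1,"xyz":[-10,-19,0],"spin":-0.1156},
    {"claw":1,"xyz":[-10,-19,0],"spin":-0.1156},
    {"claw":1,"xyz":[-10,-19,0],"spin":-0.1156},
    {"claw":1,"xyz":[-10,-19,0],"spin":-0.1156},
    {"claw":1,"xyz":[-9,-19,0],"spin":-0.1156},
    {"claw":1,"xyz":[-9,-18,0],"spin":-0.1156},
  ],
)

```text
t: 19.15
tcp_pos: [0.4691, -0.0784, 0.4539]
tcp_rot: [[0.953, 0.303, 0.0], [0.303, -0.953, -0.0], [0.0, 0.0, -1.0]]
force: [0.4, 0.2, 0.5]
grip_width: 0.003
grip_force: 0.0
```

>>> play_rows(
  commands=[
    {"claw":1,"xyz":[0,0,0],"spin":0},
    {"claw":1,"xyz":[0,0,0],"spin":0},
    {"claw":1,"xyz":[0,0,0],"spin":0},
  ],
)

```text
t: 19.4
tcp_pos: [0.4699, -0.0771, 0.4538]
tcp_rot: [[0.95, 0.311, 0.0], [0.311, -0.95, 0.0], [0.0, -0.0, -1.0]]
force: [0.1, -0.6, 0.5]
grip_width: 0.006
grip_force: 0.0
```

```bash
cat > snap.py <<'E'
from h import *
import pickle,sys
s=state();im=get_image('wrist');pickle.dump((s,im),open(sys.argv[1]+'.pkl','wb'));print(s['t'],s['tcp_pos'],np.abs(s['dq']).max())
E
python3 snap.py w4
```

```text
19.4 [ 0.46993178 -0.07707787  0.45381807] 0.013753891985115804
```

>>> play_rows(
  commands=[
    {"claw":1,"xyz":[-5,-25,0],"spin":0},
    {"claw":1,"xyz":[-5,-25,0],"spin":0},
    {"claw":1,"xyz":[-5,-25,0],"spin":0},
    {"claw":1,"xyz":[-5,-25,0],"spin":0},
    {"claw":1,"xyz":[-5,-25,0],"spin":0},
    {"claw":1,"xyz":[-5,-25,0],"spin":0},
    {"claw":1,"xyz":[-5,-25,0],"spin":0},
    {"claw":1,"xyz":[-5,-25,0],"spin":0},
    {"claw":1,"xyz":[0,0,0],"spin":0},
    {"claw":1,"xyz":[0,0,0],"spin":0},
    {"claw":1,"xyz":[0,0,0],"spin":0},
  ],
)

```text
t: 20.37
tcp_pos: [0.4303, -0.2766, 0.4538]
tcp_rot: [[0.951, 0.31, 0.0], [0.31, -0.951, 0.0], [0.0, -0.0, -1.0]]
force: [0.4, 0.3, 0.3]
grip_width: 0.001
grip_force: 0.0
```

```bash
python3 snap.py w5; python3 - <<'E'
from fit import *
d0=[.5655,-.2973,.149,.099];b0=[.5512,-.1053,.157,.13]
for ns in(['w4','w5'],['w2','w4','w5','w1']): fit('disc',ns,d0,.14)
for ns in(['w4','w5'],['w4'],['w5']): fit('board',ns,b0,.14)
fit('board',['w2'],[.5512,-.1053,.193,.13],.14)
s,im=pickle.load(open('w5.pkl','rb'));_,a=pickle.load(open('w4.pkl','rb'))
cv2.imwrite('pics/m3.png',cv2.resize(np.hstack([a[:300],im[:300]]),(800,234),interpolation=cv2.INTER_AREA))
E
```

```text
20.3667 [ 0.43029813 -0.27664235  0.45376987] 0.011377764589527804
disc ['w4', 'w5'] [ 0.5655 -0.2974  0.1472  0.0991] [('w4', 1298, 0.43), ('w5', 1496, 0.34)]
disc ['w2', 'w4', 'w5', 'w1'] [ 0.5654 -0.2973  0.1475  0.099 ] [('w2', 1349, 0.38), ('w4', 1298, 0.43), ('w5', 1496, 0.33), ('w1', 1209, 0.34)]
board ['w4', 'w5'] [ 0.5504 -0.105   0.1557  0.1321] [('w4', 1926, 0.34), ('w5', 1687, 0.58)]
board ['w4'] [ 0.5502 -0.105   0.1559  0.1316] [('w4', 1926, 0.36)]
board ['w5'] [ 0.5505 -0.1048  0.1552  0.1321] [('w5', 1687, 0.56)]
board ['w2'] [ 0.5503 -0.1051  0.1919  0.1316] [('w2', 2023, 0.31)]
```

View pics/m3.png

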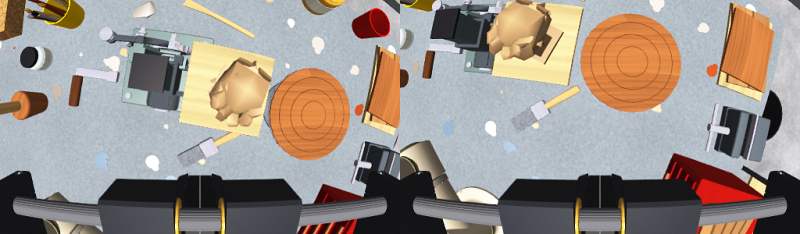

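The board has dropped 36.2 mm, so it's on the 36 mm notch (true 159). Its two-view fit reads 155.7, a −3.3 mm bias, and the disc reads 147.5. The picture shows nothing disturbed. One more notch looks right, but first I'll check that the bias applies equally to the disc by fitting parallax alone with the board size left free.

```bash
cat > fit2.py <<'E'
from fit import *
def fitb(names,x0,rad=.14):
    V=[(n,)+R(contour(n,im,R,'board',x0,rad)) for n,im,R in views(names)]
    def res(p,n,o,d):
        P=onz(o,d,p[2])[:,:2]-p[:2];c,s=np.cos(p[3]),np.sin(p[3]);Q=np.abs(P@np.array([[c,-s],[s,c]]))-p[4]
        return 1e3*np.where(Q.max(1)>0,np.linalg.norm(np.maximum(Q,0),axis=1),Q.max(1))
    f=lambda p:np.concatenate([res(p,*v)/np.sqrt(len(v[2])) for v in V])
    g=least_squares(f,list(x0)+[.08],loss='cauchy',f_scale=.05,x_scale=.01)
    print('board free',names,g.x.round(4),[round(float(np.median(np.abs(res(g.x,*v)))),2) for v in V])
if __name__=='__main__':
    fitb(['w4','w5'],[.5512,-.1053,.157,.13]);
    fitb(['w4','w5'],[.5502,-.105,.150,.13]);
    for ns in(['w4','w5'],['w1','w4'],['w5','w2']):
        for r in(.0985,.099,.0995,.1):
            pass
    # disc: single view z at fixed radii, to show the size/parallax trade
    fit('disc',['w4'],[.5655,-.2973,.149,.1],.14);fit('disc',['w5'],[.5655,-.2973,.149,.1],.14)
    fit('disc',['w1','w4'],[.5655,-.2973,.149,.099],.14);fit('disc',['w2','w5'],[.5655,-.2973,.149,.099],.14)
E
python3 fit2.py
```

```text
board free ['w4', 'w5'] [ 0.5503 -0.105   0.1561  0.1321  0.0799] [0.34, 0.56]
board free ['w4', 'w5'] [ 0.5503 -0.105   0.1561  0.1321  0.0799] [0.34, 0.56]
disc ['w4'] [ 0.5311 -0.0564  0.5994  0.    ] [('w4', 1298, 0.0)]
disc ['w5'] [ 0.4914 -0.256   0.5993  0.    ] [('w5', 1496, 0.0)]
disc ['w1', 'w4'] [ 0.5655 -0.2973  0.1474  0.0991] [('w1', 1209, 0.34), ('w4', 1298, 0.43)]
disc ['w2', 'w5'] [ 0.5654 -0.2974  0.1475  0.0991] [('w2', 1349, 0.38), ('w5', 1496, 0.33)]
```

Parallax alone gives the board 8.2–8.7 mm above the disc. One notch more leaves it about +2.5 mm, two would be about −3.5, so I'll go for one. Returning to the screw.

>>> play_rows(
  commands=[
    {"claw":1,"xyz":[5,25,0],"spin":0},
    {"claw":1,"xyz":[5,25,0],"spin":0},
    {"claw":1,"xyz":[5,25,0],"spin":0},
    {"claw":1,"xyz":[5,25,0],"spin":0},
    {"claw":1,"xyz":[5,25,0],"spin":0},
    {"claw":1,"xyz":[5,25,0],"spin":0},
    {"claw":1,"xyz":[5,25,0],"spin":0},
    {"claw":1,"xyz":[5,25,0],"spin":0},
  ],
)

```text
t: 21.08
tcp_pos: [0.4696, -0.0749, 0.4542]
tcp_rot: [[0.95, 0.311, 0.001], [0.311, -0.95, -0.0], [0.001, 0.001, -1.0]]
force: [0.6, 0.1, 0.1]
grip_width: 0.004
grip_force: 0.0
```

>>> play_rows(
  commands=[
    {"claw":1,"xyz":[10,19,0],"spin":0.1156},
    {"claw":1,"xyz":[10,19,0],"spin":0.1156},
    {"claw":1,"xyz":[10,19,0],"spin":0.1156},
    {"claw":1,"xyz":[10,19,0],"spin":0.1156},
    {"claw":1,"xyz":[10,19,0],"spin":0.1156},
    {"claw":1,"xyz":[10,19,0],"spin":0.1156},
    {"claw":1,"xyz":[10,19,0],"spin":0.1156},
    {"claw":1,"xyz":[10,19,0],"spin":0.1156},
    {"claw":1,"xyz":[10,19,0],"spin":0.1156},
    {"claw":1,"xyz":[10,18,0],"spin":0.1156},
    {"claw":1,"xyz":[9,17,0],"spin":0.1156},
    {"claw":1,"xyz":[9,17,0],"spin":0.1156},
  ],
)

```text
t: 22.08
tcp_pos: [0.5874, 0.1479, 0.4542]
tcp_rot: [[-0.138, 0.99, 0.001], [0.99, 0.138, 0.0], [0.0, 0.001, -1.0]]
force: [-0.3, -1.0, 0.9]
grip_width: 0.007
grip_force: 0.0
```

>>> play_rows(
  commands=[
    {"claw":1,"xyz":[0,0,-40],"spin":0},
    {"claw":1,"xyz":[0,0,-40],"spin":0},
    {"claw":1,"xyz":[0,0,-40],"spin":0},
    {"claw":1,"xyz":[0,0,-40],"spin":0},
    {"claw":1,"xyz":[0,0,-40],"spin":0},
    {"claw":1,"xyz":[0,0,-25],"spin":0},
    {"claw":1,"xyz":[0,0,-10],"spin":0},
    {"claw":1,"xyz":[0,0,-5],"spin":0},
    {"claw":1,"xyz":[0,0,0],"spin":0},
    {"claw":1,"xyz":[0,0,0],"spin":0},
  ],
)

```text
t: 22.92
tcp_pos: [0.5884, 0.1459, 0.2156]
tcp_rot: [[-0.13, 0.991, 0.003], [0.991, 0.13, 0.0], [-0.0, 0.003, -1.0]]
force: [0.6, -0.6, -0.5]
grip_width: 0.005
grip_force: 0.0
```

>>> play_rows(
  commands=[
    {"claw":1,"xyz":[0,0,-10],"spin":0},
    {"claw":1,"xyz":[0,0,-6],"spin":0},
    {"claw":1,"xyz":[0,0,-3],"spin":0},
    {"claw":1,"xyz":[0,0,0],"spin":0},
    {"claw":1,"xyz":[0,0,0],"spin":0},
    {"claw":1,"xyz":[0,0,0],"spin":0},
  ],
)

```text
t: 23.42
tcp_pos: [0.5879, 0.1455, 0.195]
tcp_rot: [[-0.13, 0.992, 0.0], [0.992, 0.13, 0.0], [-0.0, 0.0, -1.0]]
force: [0.3, 0.1, 1.0]
grip_width: 0.001
grip_force: 0.0
```

>>> play_rows(
  commands=[
    {"claw":1,"xyz":[0,0,-1.5],"spin":0},
    {"claw":1,"xyz":[0,0,-1.5],"spin":0},
    {"claw":1,"xyz":[0,0,-1],"spin":0},
    {"claw":1,"xyz":[0,0.5,-1],"spin":0},
    {"claw":1,"xyz":[0,0.5,-1],"spin":0},
    {"claw":1,"xyz":[0,0.5,-1],"spin":0},
    {"claw":1,"xyz":[0,0.5,-1],"spin":0},
    {"claw":1,"xyz":[0,0,0],"spin":0},
  ],
)

```text
t: 24.08
tcp_pos: [0.5877, 0.1476, 0.1871]
tcp_rot: [[-0.13, 0.992, 0.0], [0.992, 0.13, 0.0], [-0.0, 0.0, -1.0]]
force: [-2.2, 0.4, 5.3]
grip_width: 0.008
grip_force: 2.3
```

>>> play_rows(
  commands=[
    {"claw":1,"xyz":[0,0.5,-1],"spin":0},
    {"claw":1,"xyz":[0,0.5,-1],"spin":0},
    {"claw":1,"xyz":[0,0,0],"spin":0},
  ],
)

```text
t: 24.33
tcp_pos: [0.5875, 0.1487, 0.185]
tcp_rot: [[-0.13, 0.992, -0.0], [0.992, 0.13, 0.0], [0.0, -0.0, -1.0]]
force: [-2.9, 0.1, 4.7]
grip_width: 0.007
grip_force: 2.5
```

```bash
python3 track.py 11
```

```text
24.3333 [0.5875 0.1487 0.185 ] [-2.9  0.1  4.7] drop scene (35.5, 12.3) top (39.0, 22.2) (42.5, 25.3)
```

>>> play_rows(
  commands=[
    {"claw":1,"xyz":[0,0.5,-0.8],"spin":0},
    {"claw":1,"xyz":[0,0,-0.4],"spin":0},
    {"claw":1,"xyz":[0,0,0],"spin":0},
    {"claw":1,"xyz":[0,0,0],"spin":0},
  ],
)

```text
t: 24.77
tcp_pos: [0.5876, 0.1493, 0.1837]
tcp_rot: [[-0.13, 0.992, -0.0], [0.992, 0.13, 0.001], [0.001, -0.0, -1.0]]
force: [-2.4, 3.3, 4.8]
grip_width: 0.008
grip_force: 2.2
```

```bash
python3 track.py 12
```

```text
24.7667 [0.5876 0.1493 0.1837] [-2.4  3.3  4.8] drop scene (36.75, 13.3) top (40.25, 21.7) (43.5, 25.3)
```

It's sinking: 1.25 mm at the snapshot, about 1.7 mm now. Two rows more, then let go.

>>> play_rows(
  commands=[
    {"claw":1,"xyz":[0,0,0],"spin":0},
    {"claw":1,"xyz":[0,0,0],"spin":0},
    {"claw":1,"xyz":[0,0,20],"spin":0},
    {"claw":1,"xyz":[0,0,10],"spin":0},
    {"claw":1,"xyz":[0,0,0],"spin":0},
    {"claw":1,"xyz":[0,0,0],"spin":0},
    {"claw":1,"xyz":[0,0,0],"spin":0},
    {"claw":1,"xyz":[0,0,0],"spin":0},
    {"claw":1,"xyz":[0,0,0],"spin":0},
    {"claw":1,"xyz":[0,0,0],"spin":0},
    {"claw":1,"xyz":[0,0,0],"spin":0},
    {"claw":1,"xyz":[0,0,0],"spin":0},
  ],
)

```text
t: 25.87
tcp_pos: [0.5877, 0.149, 0.2134]
tcp_rot: [[-0.13, 0.992, -0.0], [0.992, 0.13, -0.0], [0.0, -0.0, -1.0]]
force: [0.4, 0.6, 0.1]
grip_width: 0.003
grip_force: 0.0
```

```bash
python3 track.py 13
```

```text
25.8667 [0.5877 0.149  0.2134] [0.4 0.6 0.1] drop scene (41.5, 12.4) top (45.25, 18.9) (43.25, 21.8)
```

>>> play_rows(
  commands=[
    {"claw":1,"xyz":[0,0,40],"spin":0},
    {"claw":1,"xyz":[0,0,40],"spin":0},
    {"claw":1,"xyz":[0,0,40],"spin":0},
    {"claw":1,"xyz":[0,0,40],"spin":0},
    {"claw":1,"xyz":[0,0,40],"spin":0},
    {"claw":1,"xyz":[0,0,40],"spin":0},
  ],
)

```text
t: 26.47
tcp_pos: [0.5869, 0.149, 0.4559]
tcp_rot: [[-0.13, 0.992, 0.001], [0.992, 0.13, 0.0], [-0.0, 0.001, -1.0]]
force: [1.0, 0.9, 0.3]
grip_width: 0.007
grip_force: 0.0
```

>>> play_rows(
  commands=[
    {"claw":1,"xyz":[-10,-19,0],"spin":-0.1156},
    {"claw":1,"xyz":[-10,-19,0],"spin":-0.1156},
    {"claw":1,"xyz":[-10,-19,0],"spin":-0.1156},
    {"claw":1,"xyz":[-10,-19,0],"spin":-0.1156},
    {"claw":1,"xyz":[-10,-19,0],"spin":-0.1156},
    {"claw":1,"xyz":[-10,-19,0],"spin":-0.1156},
    {"claw":1,"xyz":[-10,-19,0],"spin":-0.1156},
    {"claw":1,"xyz":[-10,-19,0],"spin":-0.1156},
    {"claw":1,"xyz":[-10,-19,0],"spin":-0.1156},
    {"claw":1,"xyz":[-10,-19,0],"spin":-0.1156},
    {"claw":1,"xyz":[-9,-19,0],"spin":-0.1156},
    {"claw":1,"xyz":[-9,-18,0],"spin":-0.1156},
  ],
)

```text
t: 27.47
tcp_pos: [0.4691, -0.0789, 0.4537]
tcp_rot: [[0.953, 0.303, 0.0], [0.303, -0.953, -0.0], [0.0, 0.0, -1.0]]
force: [0.0, -0.5, 0.5]
grip_width: 0.006
grip_force: 0.0
```

>>> play_rows(
  commands=[
    {"claw":1,"xyz":[0,0,0],"spin":0},
    {"claw":1,"xyz":[0,0,0],"spin":0},
    {"claw":1,"xyz":[0,0,0],"spin":0},
  ],
)

```text
t: 27.72
tcp_pos: [0.4699, -0.0776, 0.4536]
tcp_rot: [[0.95, 0.311, 0.0], [0.311, -0.95, 0.0], [0.0, -0.0, -1.0]]
force: [-0.4, 0.7, 0.1]
grip_width: 0.005
grip_force: 0.0
```

```bash
python3 snap.py w6
```

```text
27.7167 [ 0.46993579 -0.07757507  0.45362991] 0.014071249795845666
```

>>> play_rows(
  commands=[
    {"claw":1,"xyz":[-5,-25,0],"spin":0},
    {"claw":1,"xyz":[-5,-25,0],"spin":0},
    {"claw":1,"xyz":[-5,-25,0],"spin":0},
    {"claw":1,"xyz":[-5,-25,0],"spin":0},
    {"claw":1,"xyz":[-5,-25,0],"spin":0},
    {"claw":1,"xyz":[-5,-25,0],"spin":0},
    {"claw":1,"xyz":[-5,-25,0],"spin":0},
    {"claw":1,"xyz":[-5,-25,0],"spin":0},
    {"claw":1,"xyz":[0,0,0],"spin":0},
    {"claw":1,"xyz":[0,0,0],"spin":0},
    {"claw":1,"xyz":[0,0,0],"spin":0},
  ],
)

```text
t: 28.68
tcp_pos: [0.4303, -0.2771, 0.4536]
tcp_rot: [[0.951, 0.31, 0.0], [0.31, -0.951, 0.0], [0.0, -0.0, -1.0]]
force: [0.3, 0.7, -0.5]
grip_width: 0.002
grip_force: 0.0
```

```bash
python3 snap.py w7; python3 - <<'E'
from fit2 import *
fit('disc',['w6','w7'],[.5655,-.2973,.149,.099],.14)
for ns in(['w6','w7'],['w6'],['w7']): fit('board',ns,[.5502,-.105,.151,.13],.14)
fitb(['w6','w7'],[.5502,-.105,.151,.13])
E
```

```text
28.6833 [ 0.43027521 -0.27713467  0.45359541] 0.013430411774675221
disc ['w6', 'w7'] [ 0.5654 -0.2973  0.1476  0.099 ] [('w6', 1298, 0.41), ('w7', 1496, 0.3)]
board ['w6', 'w7'] [ 0.5503 -0.105   0.1498  0.1319] [('w6', 1931, 0.33), ('w7', 1679, 0.56)]
board ['w6'] [ 0.5502 -0.1051  0.1501  0.1315] [('w6', 1931, 0.35)]
board ['w7'] [ 0.5505 -0.1048  0.149   0.1319] [('w7', 1679, 0.55)]
board free ['w6', 'w7'] [ 0.5503 -0.1051  0.1502  0.1319  0.0799] [0.34, 0.55]
```

The board is now 2.2–2.6 mm above the turntable, hanging on the pawl with the arm clear, so I'm handing in.

```bash
python3 -c "from cell import *;print(hand_in())"
```

```text
the job is handed in; nothing more can be done
None
```

I lowered the clay head 42 mm (7 notches) and handed the job in: the board hangs on the pawl with the arm clear, about 2.5 mm above the turntable by camera measurement, and `hand_in()` returned no verdict.

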